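Press the edges of the brackets and tray them

TASK

Slide every aluminium bracket, free edge first with its upright leg towards the front, into a bay of its own on the hand press, under the sprung clip until the clip has snapped down behind the bead and the bracket is fully home against the back stop. Then turn the crank anticlockwise (seen from above) through three pressing strokes at a steady pace, about six seconds a turn, carrying it over the heavy point each turn without stalling or letting it fly round, and stop at the end of the third turn with the handle back at the brass mark where the ram is fully back. Only then draw the brackets out, stand them all on their bases in the grey tray, and leave the other things on the bench alone.

Things in the scene. Friction and masses are not known exactly. Their poses are not given: they have to be found in the camera images.
- bracket0: machined aluminium angle bracket, one of two or three, None if absent. Base 120 x 56 x 6 mm; across its -x end (x -60 to -52 mm) stands an upright leg 8 mm thick, 56 wide, 50 high. A bead, 3 mm high, 14 wide, crosses the base's top at x = 38 mm; the free edge is bevelled. Origin: centre of the underside; x from the leg to the free edge, z up. About 170 g. Starts flat on the bench, leg on the robot's side
- bracket1: machined aluminium angle bracket, one of two or three, None if absent. Base 120 x 56 x 6 mm; across its -x end (x -60 to -52 mm) stands an upright leg 8 mm thick, 56 wide, 50 high. A bead, 3 mm high, 14 wide, crosses the base's top at x = 38 mm; the free edge is bevelled. Origin: centre of the underside; x from the leg to the free edge, z up. About 170 g. Starts flat on the bench, leg on the robot's side
- bracket2: machined aluminium angle bracket, one of two or three, None if absent. Base 120 x 56 x 6 mm; across its -x end (x -60 to -52 mm) stands an upright leg 8 mm thick, 56 wide, 50 high. A bead, 3 mm high, 14 wide, crosses the base's top at x = 38 mm; the free edge is bevelled. Origin: centre of the underside; x from the leg to the free edge, z up. About 170 g. Starts flat on the bench, leg on the robot's side
- bracket0_leg (a point): point in the middle of this bracket's upright leg, 56 mm behind its origin and 40 mm above its underside. The leg can be pinched front and back from above; when the bracket is home, 48 mm stay free between leg and clip
- bracket1_leg (a point): point in the middle of this bracket's upright leg, 56 mm behind its origin and 40 mm above its underside. The leg can be pinched front and back from above; when the bracket is home, 48 mm stay free between leg and clip
- bracket2_leg (a point): point in the middle of this bracket's upright leg, 56 mm behind its origin and 40 mm above its underside. The leg can be pinched front and back from above; when the bracket is home, 48 mm stay free between leg and clip
- press: grey hand press, fixed. Origin: on the bench under the middle bay's home place; x points the way brackets slide in (away from the robot), y left, z up. Bed top 20 mm above the bench, from x = -115 (before the bays -140) to 180 and y = -315 to 125 mm. Three bays at y = -75, 0 and 75 mm, any may be used. Everything but the crank is lower than 75 mm, near the bays lower than 60 mm
- bay0 (a point): where a bracket's origin lies when it is home in the right bay: on the bed's top, 60 mm before the back stop. Lay the bracket on the bed about 75 mm short of it, in line, and slide it in along press x; carried a millimetre or so off the bed at the leg, it does not drag
- bay1 (a point): where a bracket's origin lies when it is home in the middle bay: on the bed's top, 60 mm before the back stop. Lay the bracket on the bed about 75 mm short of it, in line, and slide it in along press x; carried a millimetre or so off the bed at the leg, it does not drag
- bay2 (a point): where a bracket's origin lies when it is home in the left bay: on the bed's top, 60 mm before the back stop. Lay the bracket on the bed about 75 mm short of it, in line, and slide it in along press x; carried a millimetre or so off the bed at the leg, it does not drag
- back_stop (a point): top of the back stop's front face, at x = 60 mm of the press, middle bay; the stop is 5 mm high above the bed and spans all bays. Between the bays low rails, 6 mm high and 5 mm wide, run from x = 10 to 60 mm and leave 7 mm free on either side of a bracket
- clip_nose (a point): underside of the middle bay's clip nose at rest, 5 mm above the bed at x = 18 mm of the press; the other bays have the same. The clip is sprung steel, 20 mm wide, hinged behind, with an upturned lip that starts at x = -5 mm, 19 mm above the bed. It lifts and presses with 2 to 3 N; sliding in, or drawing out, over the bead takes about 5 N
- crank (a joint): crank angle in rad, growing anticlockwise from above. At 0 and each full turn the handle points to the front (press -x) over the brass mark and the ram is fully back; it is forward at pi, 3 pi, 5 pi. Starts within 0.5 of 0; three strokes end at 6 pi = 18.85. Resists with 0.3 N m, and 0.45 more at 1.5 to 2.8 rad of each turn; from pi to 2 pi a spring drives it on. Let go there, it creeps
- crank_axis (a point): point on the crank's upright axis, 130 mm above the bench; at x = 20, y = -235 mm of the press
- handle_mid (a point): middle of the crank's upright black handle, 65 mm from the axis, 137 mm above the bench. A cylinder 28 mm across, from 102 to 164 mm above the bench, over a flat crank arm whose top is at 100 mm; it revolves freely on its pin, so the grip need not turn with the crank
- tray: grey plastic tray, fixed, 270 (x) x 200 (y) x 22 mm high, walls 5 mm, floor 5 mm thick. Origin: centre of its underside. Brackets fit side by side lengthwise along its y, 85 mm apart, all three
- screwdriver: black-handled screwdriver, 200 mm; leave alone
- spray_can: white can, 60 mm across, 150 mm high; leave alone
- rivet_jar: green glass jar, 50 mm across, 70 mm high; leave alone
- bucking_bar: dark steel block, 90 x 40 x 50 mm; leave alone
- wrench: wrench, 180 mm; leave alone
- pin_cup: steel cup, 70 mm across, 50 mm high; leave alone
Not all that is in view belongs to the job. Leave any green or red look-alike of the bracket0 alone.

How it is judged (in metres and radians):
On the way, in this order (a step that is already met when the one before it is completed fails the run):
1. every bracket is home in a bay (within 4 mm of the back stop, flat, leg to the front) and the crank not yet turned through a stroke (x of bracket0 in the frame of press between -0.004 and 0.006 m and x of each of bracket0_leg, bracket1_leg, bracket2_leg in the frame of press below -0.04 m and y of bracket0 in the frame of press between -0.09 and 0.09 m and z of each of bracket0, bracket1, bracket2 in the frame of press below 0.024 m and angle between each of bracket0, bracket1, bracket2's own z axis and vertical below 0.1 rad and x of bracket1 in the frame of press between -0.004 and 0.006 m and y of bracket1 in the frame of press between -0.09 and 0.09 m and x of bracket2 in the frame of press between -0.004 and 0.006 m and y of bracket2 in the frame of press between -0.09 and 0.09 m and value of joint crank below 1.5 rad and contact force between the fingers and bracket0 below 0.5 N and contact force between the fingers and bracket1 below 0.5 N and contact force between the fingers and bracket2 below 0.5 N), for 0.2 s.
2. first stroke: the crank is carried on through the heavy part of the turn (over 0.3 rad/s) with the brackets still in their bays (x of bracket0 in the frame of press between -0.01 and 0.006 m and x of each of bracket0_leg, bracket1_leg, bracket2_leg in the frame of press below -0.04 m and y of bracket0 in the frame of press between -0.09 and 0.09 m and z of each of bracket0, bracket1, bracket2 in the frame of press below 0.024 m and angle between each of bracket0, bracket1, bracket2's own z axis and vertical below 0.1 rad and x of bracket1 in the frame of press between -0.01 and 0.006 m and y of bracket1 in the frame of press between -0.09 and 0.09 m and x of bracket2 in the frame of press between -0.01 and 0.006 m and y of bracket2 in the frame of press between -0.09 and 0.09 m and value of joint crank between 1.9 and 3.4 rad and velocity of joint crank above 0.3 rad/s), for 0.1 s.
3. second stroke: the crank is carried on through the heavy part of the turn (over 0.3 rad/s) with the brackets still in their bays (x of bracket0 in the frame of press between -0.01 and 0.006 m and x of each of bracket0_leg, bracket1_leg, bracket2_leg in the frame of press below -0.04 m and y of bracket0 in the frame of press between -0.09 and 0.09 m and z of each of bracket0, bracket1, bracket2 in the frame of press below 0.024 m and angle between each of bracket0, bracket1, bracket2's own z axis and vertical below 0.1 rad and x of bracket1 in the frame of press between -0.01 and 0.006 m and y of bracket1 in the frame of press between -0.09 and 0.09 m and x of bracket2 in the frame of press between -0.01 and 0.006 m and y of bracket2 in the frame of press between -0.09 and 0.09 m and value of joint crank between 8.18319 and 9.68319 rad and velocity of joint crank above 0.3 rad/s), for 0.1 s.
4. third stroke: the crank is carried on through the heavy part of the turn (over 0.3 rad/s) with the brackets still in their bays (x of bracket0 in the frame of press between -0.01 and 0.006 m and x of each of bracket0_leg, bracket1_leg, bracket2_leg in the frame of press below -0.04 m and y of bracket0 in the frame of press between -0.09 and 0.09 m and z of each of bracket0, bracket1, bracket2 in the frame of press below 0.024 m and angle between each of bracket0, bracket1, bracket2's own z axis and vertical below 0.1 rad and x of bracket1 in the frame of press between -0.01 and 0.006 m and y of bracket1 in the frame of press between -0.09 and 0.09 m and x of bracket2 in the frame of press between -0.01 and 0.006 m and y of bracket2 in the frame of press between -0.09 and 0.09 m and value of joint crank between 14.4664 and 15.9664 rad and velocity of joint crank above 0.3 rad/s), for 0.1 s.
5. the crank stands at the end of its third turn (within 0.4 rad), ram back, the brackets still in their bays (x of bracket0 in the frame of press between -0.01 and 0.006 m and x of each of bracket0_leg, bracket1_leg, bracket2_leg in the frame of press below -0.04 m and y of bracket0 in the frame of press between -0.09 and 0.09 m and z of each of bracket0, bracket1, bracket2 in the frame of press below 0.024 m and angle between each of bracket0, bracket1, bracket2's own z axis and vertical below 0.1 rad and x of bracket1 in the frame of press between -0.01 and 0.006 m and y of bracket1 in the frame of press between -0.09 and 0.09 m and x of bracket2 in the frame of press between -0.01 and 0.006 m and y of bracket2 in the frame of press between -0.09 and 0.09 m and value of joint crank between 18.4496 and 19.2496 rad and velocity of joint crank between -0.15 and 0.15 rad/s), for 0.2 s.
At the end, for the whole second after the job is handed in: every bracket stands on its base inside the tray (tilt under 0.15 rad, underside on the tray's floor), at rest, and the crank is parked at the end of its third turn within 0.4 rad (x of bracket0 in the frame of tray between -0.125 and 0.125 m and y of bracket0 in the frame of tray between -0.09 and 0.09 m and z of each of bracket0, bracket1, bracket2 in the frame of tray below 0.012 m and angle between each of bracket0, bracket1, bracket2's own z axis and vertical below 0.15 rad and linear speed of each of bracket0, bracket1, bracket2 below 0.03 m/s and x of bracket1 in the frame of tray between -0.125 and 0.125 m and y of bracket1 in the frame of tray between -0.09 and 0.09 m and x of bracket2 in the frame of tray between -0.125 and 0.125 m and y of bracket2 in the frame of tray between -0.09 and 0.09 m and value of joint crank between 18.4496 and 19.2496 rad); the robot touches nothing.
It fails at once if the crank flies round faster than 4 rad/s (velocity of joint crank above 4 rad/s).
It fails at once if one of the other things on the bench is shifted more than 40 mm (distance of any of screwdriver, spray_can, rivet_jar, bucking_bar, wrench, pin_cup from where it was at the start of the episode above 0.04 m).
Of bracket0, bracket1, bracket2 only 2 to 3 are there at a start; the rules pass over those that are not, and their reading is None.
At some moment in a run one of bracket0, bracket1, bracket2 may be knocked a few centimetres aside while the robot is not near it.
Once in a run the grip may slacken for a moment while it holds something.
It also fails if it takes over 210 s, if anything falls off the work surface, if the arm or the gripper's body presses on something with over 40 N, if the wrist force passes 120 N, or if a joint passes its speed limit or range.

ROBOT

A 7-joint arm with a two-finger parallel gripper is mounted at the origin on the work surface. World frame = base frame: x ahead of the robot, y to its left, z up, the work surface at z = 0. Lengths are in mm, angles in rad, forces in N, time in s.
With the tool pointing down it reaches from about 400 to 900 mm from the base axis. Payload 5.5 kg.
Tool frame: the origin (TCP) lies midway between the tips of the shut fingers; the grasp point (between the pads) lies 19 mm behind it; z points along the fingers, y is the line along which they close (so a half turn about z gives the same grasp; the last joint's range is limited). The gripper opens to 85 mm and grips with 20 to 120 N. Pads are 22 mm wide; open, the fingers measure 114 mm over their backs; the gripper's body (76 mm by 85 mm) begins 54 mm behind the grasp point. The pads swing forward as they close: fully open they stand 13 mm farther back than shut.
Start: joints at [-0.839, 0.501, -0.427, 1.55, 0.221, 1.138, -0.21], TCP at [293.645, 579.89, 231.31] pointing down, gripper open.
Joint ranges: [-2.88, 2.88], [-0.31, 2.03], [-1.54, 1.56], [0.2, 2.42], [-1.41, 4.55], [0.19, 2.02], [-2.57, 2.57]. Speed limits (rad/s): [2.57, 2.57, 3.14, 3.14, 3.14, 3.14, 3.14].

INTERFACE

Orientations are given as a rotation vector (axis times angle).
In Python, from plant import get_state, snapshot, get_calibration, order gives the robot as it stands.
- The arm moves only by the tool step_arm, never from a script. Its argument "increments" is a list of rows, each a list of 5 numbers: the shift along the world's x, y, z in m, then the turn about the world's z in degrees, then the opening, from -1 (shut) to 1 (fully open), so that 0 is half open. A call has 1 to 20 rows; each row shifts and turns the commanded pose from where the row before left it; what a row does not reach is not made up. A row lasts 1/8 s, in which the tool goes at most 62.5 mm and 10.7 degrees, less where a joint would pass 70% of its speed; a pose out of reach is approached as far as the arm can. A call with a gripper value outside its range is refused whole. The fingers move at their own pace and stop on an object; the grip force is fixed at half the most. Time passes only in rows, so rows that do not move let the fingers close. It gives the time, the measured TCP pose, the force, the opening and the grip force at its end, in the units of the state.
- get_state(): the state, without advancing time (a new reading comes with each control period).
- snapshot(name): name is "scene" or "top"; returns (picture, depth): 400x640x3 uint8, red, green, blue; 400x640 float32, mm along the optical axis (not along the pixel's ray), 0 where there is no reading.
- get_calibration(name): a dict with "vertical_fov" (degrees; the focal length in pixels is half the picture's height over the tangent of half this angle, whatever the lens; pixels are square), "cx", "cy" (the principal point, pixels), "rvec" (rotation vector, rad) and "tvec" (3), from world to camera coordinates, as OpenCV has them. Camera axes: x right, y down, z forward; pixel columns grow to the right and rows downward; lengths in mm; the calibration is good to about 2 mm. A picture is of the moment at which its call begins. get_calibration takes no time and is no camera call.
- order.finish_job(): hands the job in; it is judged then, once.
The state is a dict: "t": time; "q": joint angles; "dq": joint speeds; "joint_efforts": joint torques, N m; "eef_pos": TCP position; "ee_rot": TCP orientation; "contact_force": force on the tool from outside, world axes, zero at the start; "moment": the same for the moment, N m; "width": finger opening in mm; "finger_force": force on a finger pad.
Only numpy, scipy, OpenCV 4.12 (cv2) and the standard library are available. Lean on these libraries where they do the work, as an engineer would, in place of code of your own. Each camera call takes 0.05 s, during which the arm holds its last target. There are 200 camera calls.

## Working session

There is one attempt and no reset: what is moved stays moved. The work goes in short steps, Python scripts to look and compute and a tool call to move; the robot and the scene stay as the last step left them, time stands still between calls to the robot, and variables do not carry over. Pictures are saved under pics/ and viewed, at most 14 in all, crops included, and the job is handed in when it is done.

Besides the shell and the picture viewer there is one more tool, called after ">>>" as name(argument=value, ...), one argument or row to a line, values as JSON. step_arm: Moves the arm, as the interface text tells. Its arguments: {"type":"object","properties":{"increments":{"type":"array"}},"required":["increments"]}

```bash
ls; mkdir -p pics
cat > h.py <<'E'
import numpy as np, cv2
from plant import get_state, snapshot, get_calibration, order
def cal(n):
    c=get_calibration(n); f=200/np.tan(np.radians(c["vertical_fov"])/2)
    R=cv2.Rodrigues(np.array(c["rvec"],float))[0]; t=np.array(c["tvec"],float).ravel()
    return f,c["cx"],c["cy"],R,t
def ray(n,u,v,z):  # pixel -> point on plane z (mm)
    f,cx,cy,R,t=cal(n); d=R.T@np.array([(u-cx)/f,(v-cy)/f,1]); o=-R.T@t
    return o+d*(z-o[2])/d[2]
def proj(n,p):
    f,cx,cy,R,t=cal(n); c=R@np.array(p,float)+t; return cx+f*c[0]/c[2],cy+f*c[1]/c[2]
def cloud(n,D):
    f,cx,cy,R,t=cal(n); v,u=np.mgrid[0:400,0:640]
    P=np.stack([(u-cx)/f*D,(v-cy)/f*D,D],-1)-t
    return P@R   # world xyz image
E
python3 - <<'E'
from h import *
for n in("scene","top"):
    p,d=snapshot(n); cv2.imwrite(f"pics/{n}0.png",p[:,:,::-1]); np.save(f"{n}0.npy",d)
    f,cx,cy,R,t=cal(n); print(n,f,cx,cy,-R.T@t, get_calibration(n).keys())
print(get_state())
E
```

```text
pics
scene 486.8947262721497 315.5836512857091 206.40643701582013 [1383.8309107  -433.98724106 1527.29402518] dict_keys(['vertical_fov', 'cx', 'cy', 'rvec', 'tvec'])
top 385.4943629204741 318.70828756977113 198.82713565019517 [ 330.93659698   29.03672707 1167.44684014] dict_keys(['vertical_fov', 'cx', 'cy', 'rvec', 'tvec'])
{'t': 0.1, 'q': array([-0.83879004,  0.50177943, -0.4267832 ,  1.55131769,  0.22075901,
        1.13831657, -0.21030996]), 'dq': array([ 7.59916927e-05, -1.95947311e-04, -1.05955167e-03, -4.13926859e-03,
       -9.43736260e-04, -1.00358737e-05,  1.05011259e-04]), 'joint_efforts': array([-1.17819908e-02, -5.70810771e+01, -5.83950609e+00, -2.81747943e+01,
        1.03825080e-02,  5.55255465e-03, -1.80368608e-05]), 'eef_pos': array([293.44117845, 579.29738254, 230.35657692]), 'ee_rot': array([-7.29565769e-01, -3.05518775e+00,  2.68123775e-03]), 'contact_force': array([1.3744537 , 0.37629457, 0.12956317]), 'moment': array([ 0.01961884, -0.05503384,  0.01952997]), 'finger_force': 0.0, 'width': 85.27614339612573}
```

View pics/top0.png

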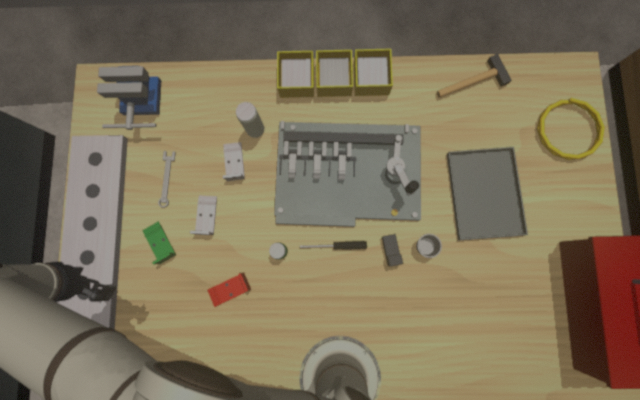

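View pics/scene0.png

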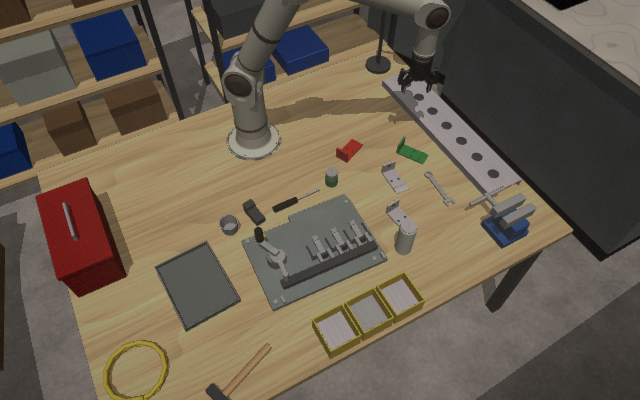

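The top view shows two aluminium brackets at about (233,162) and (205,216). The green one at (158,242) and the red one at (229,290) are look-alikes, and the task says to leave those colours. The press is around (350,173), with the crank handle near (411,186). The tray is at (486,194). I'll enlarge to confirm and measure.

Run:
```python
from h import *
p=cv2.imread("pics/top0.png"); d=np.load("top0.npy"); W=cloud("top",d)
cv2.imwrite("pics/crop1.png",cv2.resize(p[115:255,140:435],None,fx=2.7,fy=2.7,interpolation=cv2.INTER_CUBIC))
print("bench z",np.median(W[200:230,540:580,2]), "bed", np.median(W[190:210,290:340,2]),"tray",np.median(W[180:210,470:500,2]))
hsv=cv2.cvtColor(p,cv2.COLOR_BGR2HSV)
# brackets: unsaturated, bright, in window
m=((hsv[...,1]<45)&(hsv[...,2]>110)).astype(np.uint8); m[:, :185]=0; m[:,262:]=0; m[:130]=0;m[245:]=0
cs,_=cv2.findContours(m,cv2.RETR_EXTERNAL,cv2.CHAIN_APPROX_NONE)
for c in cs:
    if cv2.contourArea(c)>150: print(cv2.contourArea(c),cv2.minAreaRect(c), np.round(cv2.boxPoints(cv2.minAreaRect(c)),1).tolist())
# press bed z~20
b=((W[...,2]>12)&(W[...,2]<28)).astype(np.uint8); b[:, :262]=0;b[:,430:]=0;b[:115]=0;b[235:]=0
cs,_=cv2.findContours(b,cv2.RETR_EXTERNAL,cv2.CHAIN_APPROX_NONE)
for c in cs:
    if cv2.contourArea(c)>1000: print("press",cv2.minAreaRect(c)); print([np.round(ray("top",u,v,20)[:2]).tolist() for u,v in cv2.approxPolyDP(c,4,True)[:,0]])
# tray dark walls
for (u,v) in [(449,152),(514,149),(525,236),(459,240)]: print("tray",ray("top",u,v,22))
# handle tops
h=(W[...,2]>150)&(W[...,2]<180); h[:,:380]=0;h[:,430:]=0;h[:150]=0;h[220:]=0
print("handle",W[h].mean(0) if h.any() else None,h.sum())
```

```text
bench z -0.14000236395543558 bed 20.396943322687996 tray 4.996616271805055
666.5 ((203.18035888671875, 214.51641845703125), (23.267684936523438, 39.02090835571289), 5.19442892074585) [[189.8000030517578, 232.89999389648438], [193.39999389648438, 194.0], [216.5, 196.10000610351562], [213.0, 235.0]]
562.5 ((233.0, 160.5), (35.0, 20.0), 90.0) [[223.0, 143.0], [243.0, 143.0], [243.0, 178.0], [223.0, 178.0]]
press ((347.9955749511719, 174.16656494140625), (146.3479766845703, 102.5902099609375), 1.5275253057479858)
[[761.0, 174.0], [448.0, 185.0], [436.0, -50.0], [459.0, -54.0], [450.0, -247.0], [742.0, -260.0], [743.0, -229.0], [721.0, -215.0], [743.0, -213.0], [761.0, 156.0], [738.0, 168.0]]
tray [ 653.62369484 -345.20677921   22.        ]
tray [ 659.10314358 -541.65362397   22.        ]
tray [ 395.42495944 -548.9980088    22.        ]
tray [ 386.55308011 -356.55115793   22.        ]
handle [ 526.35494479 -199.28533376  162.3389381 ] 95
```

View pics/crop1.png

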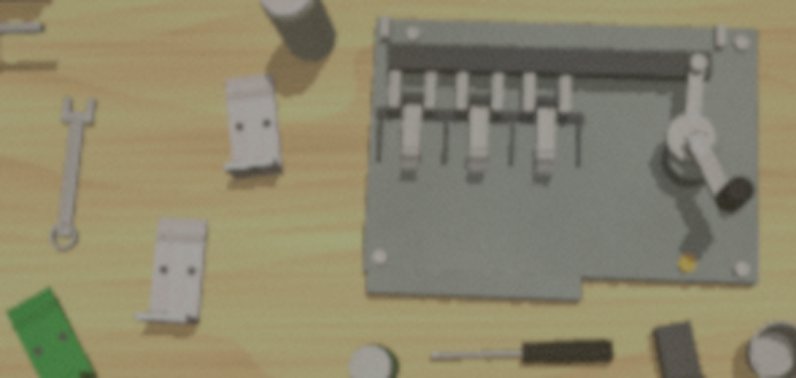

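Two real aluminium brackets are confirmed in the crop, at crop (253,125) and (180,272). Both have the leg at the lower (robot) end. Next I'll refine the poses.

Run:
```python
from h import *
from scipy.spatial.transform import Rotation as Ro
s=get_state(); M=Ro.from_rotvec(s["ee_rot"]).as_matrix(); print("tool y axis",M[:,1],"yaw",np.degrees(np.arctan2(M[1,1],M[0,1])))
p=cv2.imread("pics/top0.png"); d=np.load("top0.npy"); W=cloud("top",d)
S=cv2.cvtColor(p,cv2.COLOR_BGR2HSV)[...,1].astype(float)
def edge(pts,axis,lo,hi,name,z):
    out=[]
    for k in pts:
        prof=S[k,lo:hi] if axis=='u' else S[lo:hi,k]
        g=np.abs(np.diff(cv2.GaussianBlur(prof.reshape(-1,1),(1,3),0).ravel())); i=g.argmax()
        if 0<i<len(g)-1:
            a,b,c=g[i-1:i+2]; i=i+0.5*(a-c)/(a-2*b+c)
        e=lo+i+.5
        out.append(ray("top",e,k,z)[:2] if axis=='u' else ray("top",k,e,z)[:2])
    o=np.array(out); vx,vy,x0,y0=cv2.fitLine(o.astype(np.float32),cv2.DIST_HUBER,0,.01,.01).ravel()
    if axis=='u' and vx<0 or axis=='v' and vy<0: vx,vy=-vx,-vy
    a=np.degrees(np.arctan2(vy,vx)); r=np.abs((o-[x0,y0])@[-vy,vx]); print(name,"pt",x0,y0,"ang",a,"res",r.mean())
edge(range(135,215),'u',268,286,"left",20)
edge(range(135,210),'u',412,430,"right",20)
edge(range(285,345),'v',215,235,"frontL",10)
edge(range(365,382),'v',212,228,"frontR",10)
edge(range(290,390),'v',116,130,"back",20)
# legs
for n,(u0,u1,v0,v1) in dict(A=(215,252,165,190),B=(185,225,220,245)).items():
    w=W[v0:v1,u0:u1].reshape(-1,3); w=w[(w[:,2]>42)&(w[:,2]<60)]
    print(n,len(w),w.mean(0),w.min(0),w.max(0))
    if len(w)>5:
        vx,vy,_,_=cv2.fitLine(w[:,:2].astype(np.float32),cv2.DIST_HUBER,0,.01,.01).ravel(); print("leg dir",vx,vy)
for q in [(193.4,194),(216.5,196.1),(223,143),(243,143)]: print("free corner",ray("top",*q,4))
# handle/axis: heights map near crank
c=W[155:200,385:425]; print("brass")
hsv=cv2.cvtColor(p,cv2.COLOR_BGR2HSV); b=(hsv[...,1]>100)&(hsv[...,0]>15)&(hsv[...,0]<35); b[:, :385]=0;b[:,405:]=0;b[:205]=0;b[217:]=0
v,u=np.nonzero(b); w=S[v,u]; print(u.mean(),v.mean(),ray("top",u.mean(),v.mean(),20))
for n,lo,hi,win in [("handle",150,175,(150,200,395,425)),]:
    a=W[win[0]:win[1],win[2]:win[3]].reshape(-1,3); a=a[(a[:,2]>lo)&(a[:,2]<hi)]; print(n,a.min(0),a.max(0),a.mean(0))
```

```text
tool y axis [ 0.45182596  0.89210433 -0.00177729] yaw 63.139057800706276
left pt 570.6772 183.97028 ang -2.7464504 res 0.2419086919461936
right pt 544.65967 -252.96481 ang -2.7064617 res 0.28164252022328623
frontL pt 439.46985 67.61601 ang 87.085365 res 0.21184806331534015
frontR pt 455.54926 -113.47072 ang 87.49844 res 0.10654606179262135
back pt 753.36084 -14.010842 ang 87.134995 res 0.22425830746713493
A 63 [587.4774291  311.73243939  49.3849272 ] [581.3820494  284.52899553  42.69138767] [594.78786883 341.07375175  55.33865448]
leg dir 0.1027358 -0.99470866
B 57 [419.95866408 402.85773147  50.30406498] [415.80264632 375.86758567  42.91212147] [425.65640802 430.65551145  54.86797425]
leg dir 0.044382606 0.9990146
free corner [540.53894146 440.77674823   4.        ]
free corner [532.7230609 368.7860019   4.       ]
free corner [702.09700902 353.13413515   4.        ]
free corner [700.7913983  289.82351113   4.        ]
brass
394.0 211.8846153846154 [ 472.94919359 -170.67723204   20.        ]
handle [ 514.20091723 -212.34830413  150.85039555] [ 540.00469063 -186.82657666  169.21502319] [ 526.35494479 -199.28533376  162.3389381 ]
```

>>> step_arm(
  increments=[
    [0.0127,-0.0176,-0.008,-6.6,0],
    [0.0127,-0.0176,-0.008,-6.6,0],
    [0.0127,-0.0176,-0.008,-6.6,0],
    [0.0127,-0.0176,-0.008,-6.6,0],
    [0.0127,-0.0176,-0.008,-6.6,0],
    [0.0127,-0.0176,-0.008,-6.6,0],
    [0.0127,-0.0176,-0.008,-6.6,0],
    [0.0127,-0.0176,-0.008,-6.6,0],
    [0.0127,-0.0176,-0.008,-6.6,0],
    [0.0127,-0.0176,-0.008,-6.6,0],
    [0,0,0,0,0],
    [0,0,0,0,0],
  ],
)

```text
t: 1.6
eef_pos: [419.9, 404.9, 151.4]
ee_rot: [-2.272, -2.168, -0.0]
contact_force: [-0.9, -0.8, -0.6]
width: 43.0
finger_force: 0.0
```

>>> step_arm(
  increments=[
    [0,-0.001,-0.025,0,0],
    [0,-0.001,-0.025,0,0],
    [0,0,-0.025,0,0],
    [0,0,-0.025,0,0],
    [0,0,-0.02,0,0],
    [0,0,-0.01,0,0],
    [0,0,0,0,0],
    [0,0,0,0,-0.5],
    [0,0,0,0,-1],
    [0,0,0,0,-1],
    [0,0,0,0,-1],
    [0,0,0,0,-1],
  ],
)

```text
t: 3.1
eef_pos: [421.2, 402.5, 22.4]
ee_rot: [-2.276, -2.165, -0.003]
contact_force: [-0.2, -0.4, 5.6]
width: 7.0
finger_force: 59.5
```

>>> step_arm(
  increments=[
    [0,0,0.01,0,-1],
    [0,0,0.025,0,-1],
    [0,0,0.025,0,-1],
    [0,0,0.025,0,-1],
    [0,0,0.025,0,-1],
    [0.002,-0.028,0,0,-1],
    [0.002,-0.028,0,0,-1],
    [0.002,-0.028,0,0,-1],
    [0.002,-0.028,0,0,-1],
    [0.002,-0.028,0,0,-1],
    [0.002,-0.028,0,0,-1],
    [0.002,-0.028,0,0,-1],
    [0.002,-0.028,0,0,-1],
    [0.002,-0.028,0,0,-1],
    [0.002,-0.028,0,0,-1],
    [0.002,-0.028,0,0,-1],
    [0.002,-0.028,0,0,-1],
    [0.002,0,0,0,-1],
    [0,0,0,0,-1],
  ],
)

```text
t: 5.48
eef_pos: [446.7, 66.4, 131.5]
ee_rot: [-2.276, -2.165, -0.001]
contact_force: [-0.3, 0.9, -2.4]
width: 7.2
finger_force: 58.6
```

Run:
```python
from h import *
for n in("scene","top"):
    p,d=snapshot(n); cv2.imwrite(f"pics/{n}1.png",p[:,:,::-1]); np.save(f"{n}1.npy",d)
a=cv2.imread("pics/top1.png")[105:245,215:435]; b=cv2.imread("pics/scene1.png")[150:310,215:435]
cv2.imwrite("pics/c2.png",np.hstack([cv2.resize(a,(400,255)),cv2.resize(b,(400,255))]))
s=get_state();print(s["eef_pos"],s["width"])
```

```text
[446.5667566   66.96582478 131.41819194] 6.879250067562311
```

View pics/c2.png

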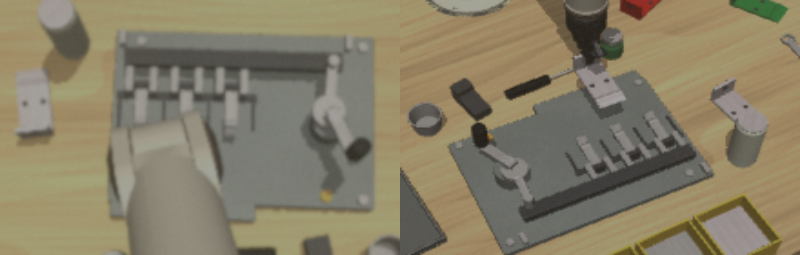

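The bracket is held level in front of the press, free edge towards the clips. The arm hides it in the top view, so I'll check alignment with the scene camera once it is lowered.

>>> step_arm(
  increments=[
    [0,0,-0.02,0,-1],
    [0,0,-0.02,0,-1],
    [0,0,-0.02,0,-1],
    [0,0,-0.015,0,-1],
    [0,0,-0.009,0,-1],
    [0,0,-0.003,0,-1],
    [0,0,0,0,-1],
    [0,0,0,0,-1],
  ],
)

```text
t: 6.58
eef_pos: [447.1, 66.0, 44.8]
ee_rot: [2.276, 2.165, 0.001]
contact_force: [-0.4, 1.0, -1.6]
width: 6.9
finger_force: 58.5
```

Run:
```python
from h import *
p,d=snapshot("scene"); p=p[:,:,::-1]; cv2.imwrite("pics/scene2.png",p)
O=np.array([578,59.6,0]);a=np.radians(-2.75);ex=np.array([np.cos(a),np.sin(a),0]);ey=np.array([-ex[1],ex[0],0]);ez=np.array([0,0,1])
K=4;x0,y0=270,170
c=cv2.resize(p[y0:y0+110,x0:x0+130],None,fx=K,fy=K,interpolation=cv2.INTER_CUBIC)
def dot(x,y,z,col,r=2):
    u,v=proj("scene",O+x*ex+y*ey+z*ez); cv2.circle(c,(int(K*(u-x0+.5)),int(K*(v-y0+.5))),r,col,-1)
for sy in(-28,28): 
    for x in (-15,23-75): dot(x,sy,27,(0,0,255))
    dot(-131,sy,71,(0,0,255))
for y in(-75,0,75): dot(-5,y,39,(0,255,0)); dot(60,y,25,(255,0,0)) 
cv2.imwrite("pics/c3.png",c); s=get_state();print(s["eef_pos"],s["contact_force"])
```

```text
[447.13060684  65.95139514  44.814853  ] [ 0.63492821  0.15766174 -1.70781615]
```

View pics/c3.png

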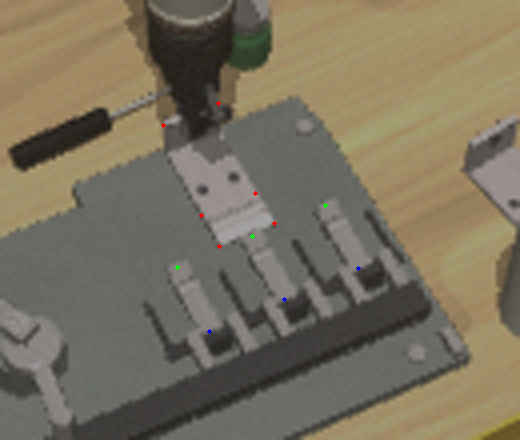

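The model dots fall on the clip tips and the bracket corners. The bracket is in line to within about 1–2 mm, so I'll slide it in.

>>> step_arm(
  increments=[
    [0.006,-0.0003,-0.001,0,-1],
    [0.006,-0.0003,0,0,-1],
    [0.006,-0.0003,0,0,-1],
    [0.006,-0.0003,0,0,-1],
    [0.006,-0.0003,0,0,-1],
    [0.006,-0.0003,0,0,-1],
    [0.006,-0.0003,0,0,-1],
    [0.006,-0.0003,0,0,-1],
    [0.006,-0.0003,0,0,-1],
    [0.006,-0.0003,0,0,-1],
    [0.006,-0.0003,0,0,-1],
    [0.004,-0.0002,0,0,-1],
    [0.002,0,0,0,-1],
    [0,0,0,0,-1],
  ],
)

```text
t: 8.38
eef_pos: [518.9, 62.3, 43.3]
ee_rot: [2.276, 2.165, 0.001]
contact_force: [-0.9, 0.6, -4.8]
width: 6.6
finger_force: 63.2
```

>>> step_arm(
  increments=[
    [0.0015,0,0,0,-1],
    [0.0015,0,0,0,-1],
    [0.001,0,0,0,-1],
    [0.001,0,0,0,-1],
    [0,0,0,0,-1],
  ],
)

```text
t: 9.0
eef_pos: [521.9, 62.4, 42.9]
ee_rot: [-2.274, -2.164, 0.004]
contact_force: [-5.4, -0.5, -1.4]
width: 6.8
finger_force: 63.6
```

>>> step_arm(
  increments=[
    [0.002,0,0,0,-1],
    [0.001,0,0,0,-1],
    [0,0,0,0,-1],
  ],
)

```text
t: 9.38
eef_pos: [521.8, 62.4, 42.7]
ee_rot: [-2.272, -2.162, 0.011]
contact_force: [-14.2, -0.3, 5.6]
width: 6.8
finger_force: 64.8
```

>>> step_arm(
  increments=[
    [-0.004,0,0,0,-1],
    [0,0,0,0,-0.5],
    [0,0,0,0,0],
    [0,0,0,0,0],
    [0,0,0,0,0],
    [0,0,0.02,0,0],
    [0,0,0.03,0,0],
    [0,0,0.03,0,0],
    [0,0,0.03,0,0],
    [0.0065,0.025,0,0.8,0],
    [0.0065,0.025,0,0.8,0],
    [0.0065,0.025,0,0.8,0],
    [0.0065,0.025,0,0.8,0],
    [0.0065,0.025,0,0.8,0],
    [0.0065,0.025,0,0.8,0],
    [0.0065,0.025,0,0.8,0],
    [0.0065,0.025,0,0.8,0],
    [0.0065,0.025,0,0.8,0],
    [0.0065,0.025,0,0.8,0],
  ],
)

```text
t: 11.75
eef_pos: [587.9, 314.1, 153.1]
ee_rot: [-2.119, -2.32, 0.0]
contact_force: [-0.5, 0.7, 0.8]
width: 42.9
finger_force: 0.0
```

```bash
cat > chk.py <<'E'
from h import *
import sys
O=np.array([578,59.6,0]);a=np.radians(-2.75);ex=np.array([np.cos(a),np.sin(a),0]);ey=np.array([-ex[1],ex[0],0]);ez=np.array([0,0,1])
def crop(tag,x0,y0,w,h,K=4,dots=[]):
    p,d=snapshot("scene"); p=p[:,:,::-1]; cv2.imwrite(f"pics/s_{tag}.png",p)
    c=cv2.resize(p[y0:y0+h,x0:x0+w],None,fx=K,fy=K,interpolation=cv2.INTER_CUBIC)
    for x,y,z,col in dots:
        u,v=proj("scene",O+x*ex+y*ey+z*ez); cv2.circle(c,(int(K*(u-x0+.5)),int(K*(v-y0+.5))),2,col,-1)
    cv2.imwrite(f"pics/c_{tag}.png",c)
R,G,B=(0,0,255),(0,255,0),(255,0,0)
def br(x,y):  # expected bracket corner dots in press frame
    return [(x+60,y-28,24,R),(x+60,y+28,24,R),(x-56,y-28,70,R),(x-56,y+28,70,R)]
E
python3 - <<'E'
from chk import *
crop("a",260,140,180,120,4,br(0,0))
s=get_state();print(s["eef_pos"],s["ee_rot"],s["width"])
E
```

```text
[587.72856054 318.92529983 153.25142518] [-2.11244898 -2.32274424 -0.00497699] 43.022897698296795
```

View pics/c_a.png

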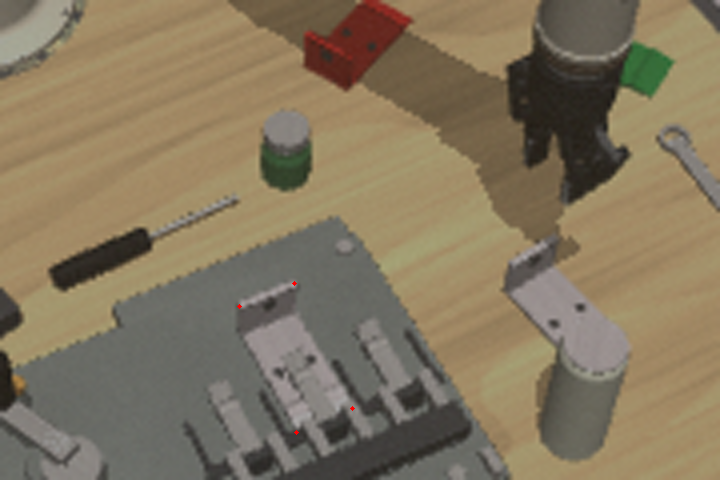

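The bracket is home in the middle bay: the red dots match its corners. Before grasping, I'll check that the second bracket hasn't moved.

Run:
```python
from chk import *
a=cv2.imread("pics/s_a.png").astype(int);b=cv2.imread("pics/scene0.png").astype(int)
print(np.abs(a-b)[195:232,384:402].mean())
e=np.array([np.cos(.1),np.sin(.1)])
for s in(-28,28): print([(u-260)*4 for u in proj("scene",(587.5-s*.1,311.7+s*.995,50))][0],[(v-140)*4 for v in proj("scene",(587.5-s*.1,311.7+s*.995,50))][1])
print(get_state()["eef_pos"])
```

```text
6.021521521521522
509.8426375768829 263.3646153163862
556.537500985839 235.60468572403727
[587.72856054 318.92529983 153.25142518]
```

>>> step_arm(
  increments=[
    [0,0,-0.025,0,0],
    [0,0,-0.025,0,0],
    [0,0,-0.025,0,0],
    [0,0,-0.025,0,0],
    [0,0,-0.02,0,0],
    [0,0,-0.01,0,0],
    [0,0,0,0,0],
    [0,0,0,0,-0.5],
    [0,0,0,0,-1],
    [0,0,0,0,-1],
    [0,0,0,0,-1],
    [0,0,0,0,-1],
  ],
)

```text
t: 13.3
eef_pos: [588.4, 313.0, 24.6]
ee_rot: [2.119, 2.319, 0.003]
contact_force: [-0.7, 0.5, 6.1]
width: 6.5
finger_force: 60.5
```

>>> step_arm(
  increments=[
    [0,0,0.01,0,-1],
    [0,0,0.025,0,-1],
    [0,0,0.025,0,-1],
    [0,0,0.025,0,-1],
    [0,0,0.025,0,-1],
    [-0.0153,-0.0191,0,-0.88,-1],
    [-0.0153,-0.0191,0,-0.88,-1],
    [-0.0153,-0.0191,0,-0.88,-1],
    [-0.0153,-0.0191,0,-0.88,-1],
    [-0.0153,-0.0191,0,-0.88,-1],
    [-0.0153,-0.0191,0,-0.88,-1],
    [-0.0153,-0.0191,0,-0.88,-1],
    [-0.0153,-0.0191,0,-0.88,-1],
    [-0.0153,-0.0191,0,-0.88,-1],
    [0,0,0,0,-1],
    [0,0,-0.025,0,-1],
    [0,0,-0.025,0,-1],
    [0,0,-0.02,0,-1],
    [0,0,-0.014,0,-1],
    [0,0,0,0,-1],
  ],
)

```text
t: 15.8
eef_pos: [449.4, 140.6, 48.5]
ee_rot: [-2.273, -2.167, 0.002]
contact_force: [-0.2, 0.6, -1.5]
width: 6.8
finger_force: 59.4
```

Run:
```python
from chk import *
x=-75;y=75
crop("b",270,170,150,110,4,[(x+60,y-28,28,R),(x+60,y+28,28,R),(x-56,y-28,74,R),(x-56,y+28,74,R),(-5,75,39,G)]+br(0,0))
s=get_state();print(s["eef_pos"],s["ee_rot"],s["width"])
```

```text
[450.00175654 140.75681804  49.20545506] [-2.27404590e+00 -2.16710961e+00  5.71838119e-04] 7.326505459983016
```

View pics/c_b.png

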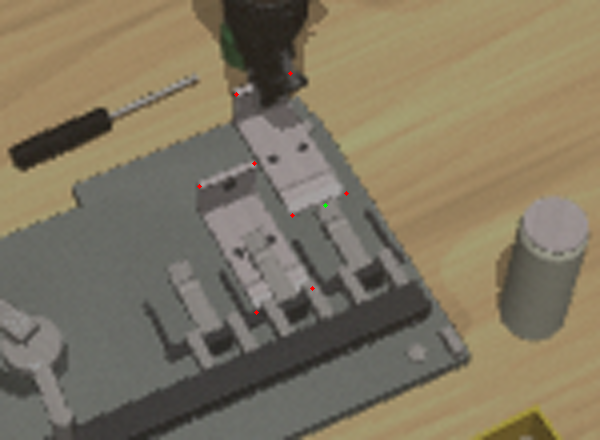

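The second bracket is in line with the left bay: its corners at (292,213) and (344,194) sit on the dots. Sliding it in.

>>> step_arm(
  increments=[
    [0,0,-0.003,0,-1],
    [0.006,-0.0003,0,0,-1],
    [0.006,-0.0003,0,0,-1],
    [0.006,-0.0003,0,0,-1],
    [0.006,-0.0003,0,0,-1],
    [0.006,-0.0003,0,0,-1],
    [0.006,-0.0003,0,0,-1],
    [0.006,-0.0003,0,0,-1],
    [0.006,-0.0003,0,0,-1],
    [0.006,-0.0003,0,0,-1],
    [0.006,-0.0003,0,0,-1],
    [0.006,-0.0003,0,0,-1],
    [0.004,-0.0002,0,0,-1],
    [0.002,0,0,0,-1],
    [0.0015,0,0,0,-1],
    [0.001,0,0,0,-1],
    [0.001,0,0,0,-1],
    [0,0,0,0,-1],
  ],
)

```text
t: 18.1
eef_pos: [525.5, 137.0, 46.3]
ee_rot: [2.275, 2.167, 0.0]
contact_force: [-0.7, -1.1, -4.7]
width: 6.9
finger_force: 59.1
```

>>> step_arm(
  increments=[
    [0.001,0,0,0,-1],
    [0.001,0,0,0,-1],
    [0.001,0,0,0,-1],
    [0.001,0,0,0,-1],
    [0,0,0,0,-1],
  ],
)

```text
t: 18.73
eef_pos: [525.7, 137.0, 45.5]
ee_rot: [-2.271, -2.165, 0.009]
contact_force: [-9.1, 0.6, -0.1]
width: 7.0
finger_force: 59.8
```

>>> step_arm(
  increments=[
    [-0.004,0,0,0,-1],
    [0,0,0,0,-0.5],
    [0,0,0,0,0],
    [0,0,0,0,0],
    [0,0,0,0,0],
    [0,0,0.02,0,0],
    [0,0,0.034,0,0],
    [0,0,0.034,0,0],
    [0,0,0.034,0,0],
    [0,0,0.034,0,0],
    [0,-0.034,0,3,0.5],
    [0,-0.034,0,3,0.5],
    [0,-0.034,0,3,0.5],
    [0,-0.034,0,3,0.5],
    [0,-0.034,0,3,0.5],
    [0,-0.034,0,3,0.5],
    [0,-0.034,0,3,0.5],
    [0,-0.034,0,3,0.5],
    [0,-0.034,0,3,0.5],
    [0,-0.03,0,3,0.5],
  ],
)

```text
t: 21.22
eef_pos: [525.3, -200.5, 202.4]
ee_rot: [1.635, 2.682, -0.0]
contact_force: [-0.2, -0.4, 0.4]
width: 64.2
finger_force: 0.0
```

Run:
```python
from chk import *
crop("c",210,170,190,120,4,br(0,0)+br(0,75))
s=get_state();print(s["eef_pos"],s["ee_rot"],s["width"])
f=lambda x,y,z:O+x*ex+y*ey+z*ez
print("axis",f(20,-235,130))
# handle top from depth of scene
p,d=snapshot("scene");W=cloud("scene",d); m=(W[...,2]>150)&(W[...,2]<175)&(np.hypot(W[...,0]-587,W[...,1]+176)<90)&(np.hypot(W[...,0]-587,W[...,1]+176)>40)
w=W[m];print(len(w),w.mean(0),w.min(0),w.max(0))
```

```text
[ 524.64748549 -205.75109232  202.48613837] [ 1.63730235  2.67865639 -0.00437589] 64.08824041730794
axis [ 586.70210753 -176.08893339  130.        ]
62 [ 529.29730599 -202.92743342  161.85914901] [ 508.77508623 -215.18722409  150.46278994] [ 541.91158733 -189.24561548  169.80068608]
```

View pics/c_c.png

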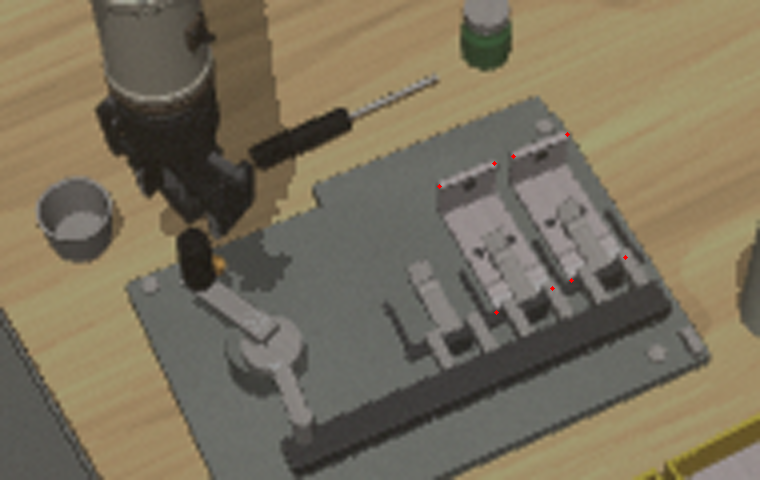

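Both brackets are home; the dots match their legs and ends. Next I'll lower onto the handle and grip it.

>>> step_arm(
  increments=[
    [0,0,-0.02,0,0.5],
    [0,0,-0.02,0,0.5],
    [0,0,-0.02,0,0.5],
    [0,0,-0.015,0,0.5],
    [0,0,-0.009,0,0.5],
    [0,0,0,0,0.5],
    [0,0,0,0,0],
    [0,0,0,0,-0.5],
    [0,0,0,0,-1],
    [0,0,0,0,-1],
    [0,0,0,0,-1],
  ],
)

```text
t: 22.7
eef_pos: [524.8, -199.9, 119.3]
ee_rot: [-1.637, -2.681, 0.001]
contact_force: [-3.5, -0.8, 4.7]
width: 26.5
finger_force: 58.9
```

```bash
cat > crank.py <<'E'
from chk import *
C=O+20*ex-235*ey
def ang():
    v=get_state()["eef_pos"]-C; x,y=v@ex,v@ey; return np.arctan2(-y,-x),np.hypot(x,y)
def pt(t,r=65): return C-r*np.cos(t)*ex-r*np.sin(t)*ey
E
python3 - <<'E'
from crank import *
s=get_state();print(s["eef_pos"],s["width"],s["contact_force"],ang())
t0=0.42
for k in range(0,48): 
    d=pt(t0+.1309*(k+1))-pt(t0+.1309*k); print(k,round(d[0]/1000,4),round(d[1]/1000,4),end=' | ')
E
```

```text
[ 524.83258168 -199.90342084  119.30003697] 26.53620848700387 [-3.5072293  -0.83662096  4.66168316] (np.float64(0.41543107021037223), np.float64(66.2945551402487))
0 0.0036 -0.0077 | 1 0.0046 -0.0072 | 2 0.0055 -0.0065 | 3 0.0063 -0.0057 | 4 0.007 -0.0049 | 5 0.0075 -0.0039 | 6 0.008 -0.0029 | 7 0.0083 -0.0018 | 8 0.0085 -0.0007 | 9 0.0085 0.0004 | 10 0.0084 0.0015 | 11 0.0081 0.0026 | 12 0.0077 0.0036 | 13 0.0072 0.0046 | 14 0.0065 0.0055 | 15 0.0057 0.0063 | 16 0.0049 0.007 | 17 0.0039 0.0075 | 18 0.0029 0.008 | 19 0.0018 0.0083 | 20 0.0007 0.0085 | 21 -0.0004 0.0085 | 22 -0.0015 0.0084 | 23 -0.0026 0.0081 | 24 -0.0036 0.0077 | 25 -0.0046 0.0072 | 26 -0.0055 0.0065 | 27 -0.0063 0.0057 | 28 -0.007 0.0049 | 29 -0.0075 0.0039 | 30 -0.008 0.0029 | 31 -0.0083 0.0018 | 32 -0.0085 0.0007 | 33 -0.0085 -0.0004 | 34 -0.0084 -0.0015 | 35 -0.0081 -0.0026 | 36 -0.0077 -0.0036 | 37 -0.0072 -0.0046 | 38 -0.0065 -0.0055 | 39 -0.0057 -0.0063 | 40 -0.0049 -0.007 | 41 -0.0039 -0.0075 | 42 -0.0029 -0.008 | 43 -0.0018 -0.0083 | 44 -0.0007 -0.0085 | 45 0.0004 -0.0085 | 46 0.0015 -0.0084 | 47 0.0026 -0.0081 |
```

>>> step_arm(
  increments=[
    [0.0036,-0.0077,0,0,-1],
    [0.0046,-0.0072,0,0,-1],
    [0.0055,-0.0065,0,0,-1],
    [0.0063,-0.0057,0,0,-1],
    [0.007,-0.0049,0,0,-1],
    [0.0075,-0.0039,0,0,-1],
    [0.008,-0.0029,0,0,-1],
    [0.0083,-0.0018,0,0,-1],
    [0.0085,-0.0007,0,0,-1],
    [0.0085,0.0004,0,0,-1],
    [0.0084,0.0015,0,0,-1],
    [0.0081,0.0026,0,0,-1],
  ],
)

```text
t: 24.2
eef_pos: [606.5, -236.2, 119.3]
ee_rot: [-1.635, -2.676, 0.004]
contact_force: [-12.5, 2.7, 13.3]
width: 26.8
finger_force: 59.8
```

Run:
```python
from crank import *
s=get_state();print(s["eef_pos"],s["width"],s["contact_force"],ang(),"cmd",.42+12*.1309)
```

```text
[ 606.50956257 -236.15781236  119.26478204] 26.774062367662015 [-12.54676442   2.74927805  13.32967045] (np.float64(1.9373111054669305), np.float64(63.250339879740984)) cmd 1.9907999999999997
```

>>> step_arm(
  increments=[
    [0.0077,0.0036,0,0,-1],
    [0.0072,0.0046,0,0,-1],
    [0.0065,0.0055,0,0,-1],
    [0.0057,0.0063,0,0,-1],
    [0.0049,0.007,0,0,-1],
    [0.0039,0.0075,0,0,-1],
    [0.0029,0.008,0,0,-1],
    [0.0018,0.0083,0,0,-1],
    [0.0007,0.0085,0,0,-1],
    [-0.0004,0.0085,0,0,-1],
    [-0.0015,0.0084,0,0,-1],
    [-0.0026,0.0081,0,0,-1],
  ],
)

```text
t: 25.7
eef_pos: [646.2, -152.9, 119.3]
ee_rot: [1.638, 2.68, -0.002]
contact_force: [-3.7, -3.3, 6.8]
width: 27.0
finger_force: 59.2
```

Run:
```python
from crank import *
s=get_state();print(s["eef_pos"],s["width"],s["contact_force"],ang(),"cmd",.42+24*.1309-6.283)
```

```text
[ 646.2053315  -152.86196024  119.28715282] 27.00656995380248 [-3.67897899 -3.28289416  6.8048424 ] (np.float64(-2.7214378771656023), np.float64(63.875863555151696)) cmd -2.721400000000001
```

Tracking well. Rows 24–43.

>>> step_arm(
  increments=[
    [-0.0036,0.0077,0,0,-1],
    [-0.0046,0.0072,0,0,-1],
    [-0.0055,0.0065,0,0,-1],
    [-0.0063,0.0057,0,0,-1],
    [-0.007,0.0049,0,0,-1],
    [-0.0075,0.0039,0,0,-1],
    [-0.008,0.0029,0,0,-1],
    [-0.0083,0.0018,0,0,-1],
    [-0.0085,0.0007,0,0,-1],
    [-0.0085,-0.0004,0,0,-1],
    [-0.0084,-0.0015,0,0,-1],
    [-0.0081,-0.0026,0,0,-1],
    [-0.0077,-0.0036,0,0,-1],
    [-0.0072,-0.0046,0,0,-1],
    [-0.0065,-0.0055,0,0,-1],
    [-0.0057,-0.0063,0,0,-1],
    [-0.0049,-0.007,0,0,-1],
    [-0.0039,-0.0075,0,0,-1],
    [-0.0029,-0.008,0,0,-1],
    [-0.0018,-0.0083,0,0,-1],
  ],
)

```text
t: 28.2
eef_pos: [521.1, -161.7, 119.2]
ee_rot: [-1.63, -2.681, -0.004]
contact_force: [-6.2, 6.6, 13.9]
width: 27.0
finger_force: 59.9
```

Run:
```python
from crank import *
s=get_state();print(s["width"],s["contact_force"],ang(),"cmd",.42+44*.1309-6.283)
```

```text
27.03989046288516 [-6.19699208  6.56311302 13.86994087] (np.float64(-0.1685507319719813), np.float64(67.16978595779752)) cmd -0.1034000000000006
```

Rows 44–47, then 0–15 of turn 2.

>>> step_arm(
  increments=[
    [-0.0007,-0.0085,0,0,-1],
    [0.0004,-0.0085,0,0,-1],
    [0.0015,-0.0084,0,0,-1],
    [0.0026,-0.0081,0,0,-1],
    [0.0036,-0.0077,0,0,-1],
    [0.0046,-0.0072,0,0,-1],
    [0.0055,-0.0065,0,0,-1],
    [0.0063,-0.0057,0,0,-1],
    [0.007,-0.0049,0,0,-1],
    [0.0075,-0.0039,0,0,-1],
    [0.008,-0.0029,0,0,-1],
    [0.0083,-0.0018,0,0,-1],
    [0.0085,-0.0007,0,0,-1],
    [0.0085,0.0004,0,0,-1],
    [0.0084,0.0015,0,0,-1],
    [0.0081,0.0026,0,0,-1],
  ],
)

```text
t: 30.2
eef_pos: [607.1, -235.9, 119.2]
ee_rot: [-1.635, -2.677, 0.003]
contact_force: [-12.0, 0.2, 14.7]
width: 27.0
finger_force: 60.1
```

Run:
```python
from crank import *
s=get_state();print(s["width"],s["contact_force"],ang(),"cmd",.42+12*.1309)
```

```text
26.986543059447143 [-11.99886465   0.23012187  14.66956851] (np.float64(1.9468524539209284), np.float64(63.206843112707595)) cmd 1.9907999999999997
```

>>> step_arm(
  increments=[
    [0.0077,0.0036,0,0,-1],
    [0.0072,0.0046,0,0,-1],
    [0.0065,0.0055,0,0,-1],
    [0.0057,0.0063,0,0,-1],
    [0.0049,0.007,0,0,-1],
    [0.0039,0.0075,0,0,-1],
    [0.0029,0.008,0,0,-1],
    [0.0018,0.0083,0,0,-1],
    [0.0007,0.0085,0,0,-1],
    [-0.0004,0.0085,0,0,-1],
    [-0.0015,0.0084,0,0,-1],
    [-0.0026,0.0081,0,0,-1],
    [-0.0036,0.0077,0,0,-1],
    [-0.0046,0.0072,0,0,-1],
    [-0.0055,0.0065,0,0,-1],
    [-0.0063,0.0057,0,0,-1],
    [-0.007,0.0049,0,0,-1],
    [-0.0075,0.0039,0,0,-1],
    [-0.008,0.0029,0,0,-1],
    [-0.0083,0.0018,0,0,-1],
  ],
)

```text
t: 32.7
eef_pos: [595.9, -110.6, 119.3]
ee_rot: [1.635, 2.681, 0.001]
contact_force: [-1.4, -1.7, 6.7]
width: 26.8
finger_force: 59.2
```

Run:
```python
from crank import *
s=get_state();print(s["width"],s["contact_force"],ang(),"cmd",.42+32*.1309-6.283)
```

```text
26.75336063408714 [-1.41729508 -1.66314302  6.69382388] (np.float64(-1.6628156483161218), np.float64(66.1180044660588)) cmd -1.6742000000000008
```

Rows 32–47, then 0–3 of turn 3.

>>> step_arm(
  increments=[
    [-0.0085,0.0007,0,0,-1],
    [-0.0085,-0.0004,0,0,-1],
    [-0.0084,-0.0015,0,0,-1],
    [-0.0081,-0.0026,0,0,-1],
    [-0.0077,-0.0036,0,0,-1],
    [-0.0072,-0.0046,0,0,-1],
    [-0.0065,-0.0055,0,0,-1],
    [-0.0057,-0.0063,0,0,-1],
    [-0.0049,-0.007,0,0,-1],
    [-0.0039,-0.0075,0,0,-1],
    [-0.0029,-0.008,0,0,-1],
    [-0.0018,-0.0083,0,0,-1],
    [-0.0007,-0.0085,0,0,-1],
    [0.0004,-0.0085,0,0,-1],
    [0.0015,-0.0084,0,0,-1],
    [0.0026,-0.0081,0,0,-1],
    [0.0036,-0.0077,0,0,-1],
    [0.0046,-0.0072,0,0,-1],
    [0.0055,-0.0065,0,0,-1],
    [0.0063,-0.0057,0,0,-1],
  ],
)

```text
t: 35.2
eef_pos: [544.1, -225.5, 119.3]
ee_rot: [-1.635, -2.679, 0.0]
contact_force: [-7.6, 2.5, 13.0]
width: 26.7
finger_force: 59.9
```

Run:
```python
from crank import *
s=get_state();print(s["width"],s["contact_force"],ang(),"cmd",.42+4*.1309)
```

```text
26.742741327201365 [-7.64991684  2.53366885 13.00944683] (np.float64(0.9072883595585741), np.float64(65.21103365371212)) cmd 0.9436
```

Turn 3, rows 4–23.

>>> step_arm(
  increments=[
    [0.007,-0.0049,0,0,-1],
    [0.0075,-0.0039,0,0,-1],
    [0.008,-0.0029,0,0,-1],
    [0.0083,-0.0018,0,0,-1],
    [0.0085,-0.0007,0,0,-1],
    [0.0085,0.0004,0,0,-1],
    [0.0084,0.0015,0,0,-1],
    [0.0081,0.0026,0,0,-1],
    [0.0077,0.0036,0,0,-1],
    [0.0072,0.0046,0,0,-1],
    [0.0065,0.0055,0,0,-1],
    [0.0057,0.0063,0,0,-1],
    [0.0049,0.007,0,0,-1],
    [0.0039,0.0075,0,0,-1],
    [0.0029,0.008,0,0,-1],
    [0.0018,0.0083,0,0,-1],
    [0.0007,0.0085,0,0,-1],
    [-0.0004,0.0085,0,0,-1],
    [-0.0015,0.0084,0,0,-1],
    [-0.0026,0.0081,0,0,-1],
  ],
)

```text
t: 37.7
eef_pos: [646.1, -152.7, 119.3]
ee_rot: [1.637, 2.68, -0.002]
contact_force: [-4.0, -3.7, 8.5]
width: 26.9
finger_force: 59.3
```

Run:
```python
from crank import *
s=get_state();print(s["width"],s["contact_force"],ang(),"cmd",.42+24*.1309-6.283)
```

```text
26.869226598384177 [-3.96540656 -3.66525656  8.50518199] (np.float64(-2.7193313894584503), np.float64(63.859867695482556)) cmd -2.721400000000001
```

>>> step_arm(
  increments=[
    [-0.0036,0.0077,0,0,-1],
    [-0.0046,0.0072,0,0,-1],
    [-0.0055,0.0065,0,0,-1],
    [-0.0063,0.0057,0,0,-1],
    [-0.007,0.0049,0,0,-1],
    [-0.0075,0.0039,0,0,-1],
    [-0.008,0.0029,0,0,-1],
    [-0.0083,0.0018,0,0,-1],
    [-0.0085,0.0007,0,0,-1],
    [-0.0085,-0.0004,0,0,-1],
    [-0.0084,-0.0015,0,0,-1],
    [-0.0081,-0.0026,0,0,-1],
    [-0.0077,-0.0036,0,0,-1],
    [-0.0072,-0.0046,0,0,-1],
    [-0.0065,-0.0055,0,0,-1],
    [-0.0057,-0.0063,0,0,-1],
    [-0.0049,-0.007,0,0,-1],
    [-0.0039,-0.0075,0,0,-1],
    [-0.0029,-0.008,0,0,-1],
    [-0.0018,-0.0083,0,0,-1],
  ],
)

```text
t: 40.2
eef_pos: [521.1, -161.7, 119.2]
ee_rot: [-1.63, -2.681, -0.004]
contact_force: [-6.1, 6.9, 14.6]
width: 26.9
finger_force: 59.9
```

>>> step_arm(
  increments=[
    [-0.0007,-0.0085,0,0,-1],
    [0.0002,-0.003,0,0,-1],
    [0,0,0,0,-1],
    [0,0,0,0,-1],
    [0,0,0,0,-1],
    [0,0,0,0,-1],
  ],
)

```text
t: 40.95
eef_pos: [519.8, -175.5, 119.2]
ee_rot: [-1.634, -2.68, -0.001]
contact_force: [-8.3, 2.8, 13.5]
width: 26.5
finger_force: 60.0
```

Run:
```python
from crank import *
s=get_state();print(s["width"],s["contact_force"],ang())
```

```text
26.466592763704806 [-8.33723552  2.81307391 13.46609259] (np.float64(0.03881622150506644), np.float64(66.89061249672757))
```

>>> step_arm(
  increments=[
    [0.0015,0,0,0,-1],
    [0,0,0,0,-0.3],
    [0,0,0,0,0.2],
    [0,0,0,0,0.5],
    [0,0,0,0,0.5],
    [0,0,0.02,0,0.5],
    [0,0,0.03,0,0.5],
    [0,0,0.03,0,0.5],
    [0,0.024,0,-3,0],
    [0,0.024,0,-3,0],
    [0,0.024,0,-3,0],
    [0,0.024,0,-3,0],
    [0,0.024,0,-3,0],
    [0,0.024,0,-3,0],
    [0,0.024,0,-3,0],
    [0,0.024,0,-3,0],
    [0,0.024,0,-3,0],
    [0,0.021,0,-3,0],
  ],
)

```text
t: 43.2
eef_pos: [522.7, 61.2, 198.3]
ee_rot: [-2.276, -2.166, -0.001]
contact_force: [1.6, 0.1, -0.7]
width: 42.8
finger_force: 0.0
```

Run:
```python
from chk import *
crop("d",130,170,270,170,2.9,br(0,0)+br(0,75)+[(20-65,-235,164,G)])
s=get_state();print(s["eef_pos"],s["ee_rot"],s["width"])
```

```text
[522.5418176   64.81664894 198.25919747] [-2.27295444 -2.16644147 -0.00278672] 42.46102449716138
```

View pics/c_d.png

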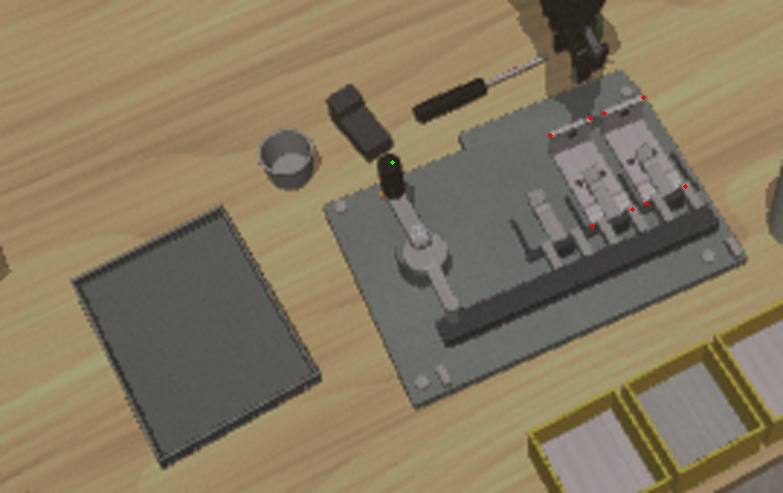

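The crank stands at the brass mark and both brackets are still home. The tray is empty and the path to it is clear. Drawing the middle bracket out.

>>> step_arm(
  increments=[
    [0,0,-0.03,0,0],
    [0,0,-0.03,0,0],
    [0,0,-0.03,0,0],
    [0,0,-0.03,0,0],
    [0,0,-0.025,0,0],
    [0,0,-0.01,0,0],
    [0,0,0,0,0],
    [0,0,0,0,-0.5],
    [0,0,0,0,-1],
    [0,0,0,0,-1],
    [0,0,0,0,-1],
    [-0.006,0.0003,0.001,0,-1],
    [-0.008,0.0004,0,0,-1],
    [-0.008,0.0004,0,0,-1],
    [-0.008,0.0004,0,0,-1],
    [-0.008,0.0004,0,0,-1],
    [-0.008,0.0004,0,0,-1],
    [-0.008,0.0004,0,0,-1],
    [-0.008,0.0004,0,0,-1],
    [0,0,0,0,-1],
  ],
)

```text
t: 45.75
eef_pos: [460.0, 63.1, 44.4]
ee_rot: [-2.274, -2.167, 0.0]
contact_force: [-0.2, 0.9, -2.3]
width: 7.1
finger_force: 58.9
```

>>> step_arm(
  increments=[
    [-0.01,0.0005,0,0,-1],
    [-0.01,0.0005,0,0,-1],
    [0,0,0.02,0,-1],
    [0,0,0.034,0,-1],
    [0,0,0.034,0,-1],
    [0,0,0.034,0,-1],
    [0,0,0.034,0,-1],
    [0,0,0.034,0,-1],
    [0.0018,-0.03,0,0.3,-1],
    [0.0018,-0.035,0,0.3,-1],
    [0.0018,-0.035,0,0.3,-1],
    [0.0018,-0.035,0,0.3,-1],
    [0.0018,-0.035,0,0.3,-1],
    [0.0018,-0.035,0,0.3,-1],
    [0.0018,-0.035,0,0.3,-1],
    [0.0018,-0.035,0,0.3,-1],
  ],
)

```text
t: 47.75
eef_pos: [454.1, -211.5, 233.8]
ee_rot: [-2.228, -2.214, 0.0]
contact_force: [0.4, 0.7, -1.7]
width: 6.7
finger_force: 58.9
```

>>> step_arm(
  increments=[
    [0.0018,-0.035,0,0.3,-1],
    [0.0018,-0.035,0,0.3,-1],
    [0.0018,-0.035,0,0.3,-1],
    [0.0018,-0.035,0,0.3,-1],
    [0.0018,-0.035,0,0.3,-1],
    [0.0018,-0.035,0,0.3,-1],
    [0.0018,-0.035,0,0.3,-1],
    [0.0018,-0.038,0,0.3,-1],
    [0,0,0,0,-1],
    [0,0,0,0,-1],
  ],
)

```text
t: 49.0
eef_pos: [469.1, -492.7, 233.4]
ee_rot: [-2.181, -2.259, -0.001]
contact_force: [-0.4, 0.3, -2.2]
width: 6.7
finger_force: 58.9
```

>>> step_arm(
  increments=[
    [0,-0.002,-0.03,0,-1],
    [0,0,-0.035,0,-1],
    [0,0,-0.035,0,-1],
    [0,0,-0.035,0,-1],
    [0,0,-0.03,0,-1],
    [0,0,-0.02,0,-1],
    [0,0,-0.012,0,-1],
    [0,0,-0.004,0,-1],
    [0,0,-0.002,0,-1],
    [0,0,0,0,-1],
  ],
)

```text
t: 50.25
eef_pos: [469.8, -496.5, 32.1]
ee_rot: [2.181, 2.259, 0.0]
contact_force: [0.3, -0.2, -1.5]
width: 7.2
finger_force: 58.8
```

>>> step_arm(
  increments=[
    [0,0,-0.0015,0,-1],
    [0,0,-0.0015,0,-1],
    [0,0,0,0,-1],
    [0,0,0,0,-0.5],
    [0,0,0,0,0],
    [0,0,0,0,0],
    [0,0,0,0,0],
    [0,0,0.02,0,0],
    [0,0,0.035,0,0],
    [0,0,0.035,0,0],
    [0,0,0.035,0,0],
    [0,0,0.035,0,0],
    [0,0,0.035,0,0],
    [0.002,0.036,0,-0.3,0],
    [0.002,0.036,0,-0.3,0],
    [0.002,0.036,0,-0.3,0],
    [0.002,0.036,0,-0.3,0],
    [0.002,0.036,0,-0.3,0],
    [0.002,0.036,0,-0.3,0],
  ],
)

```text
t: 52.62
eef_pos: [481.7, -279.0, 225.0]
ee_rot: [2.216, 2.224, 0.002]
contact_force: [0.8, -0.5, 0.7]
width: 42.8
finger_force: 0.0
```

Run:
```python
from chk import *
crop("e",130,170,270,170,2.9,br(0,75))
s=get_state();print(s["eef_pos"],s["ee_rot"],s["width"])
```

```text
[ 482.70496132 -272.97848785  224.54508118] [-2.21071229 -2.22978875 -0.00577827] 42.29281399902931
```

View pics/c_e.png

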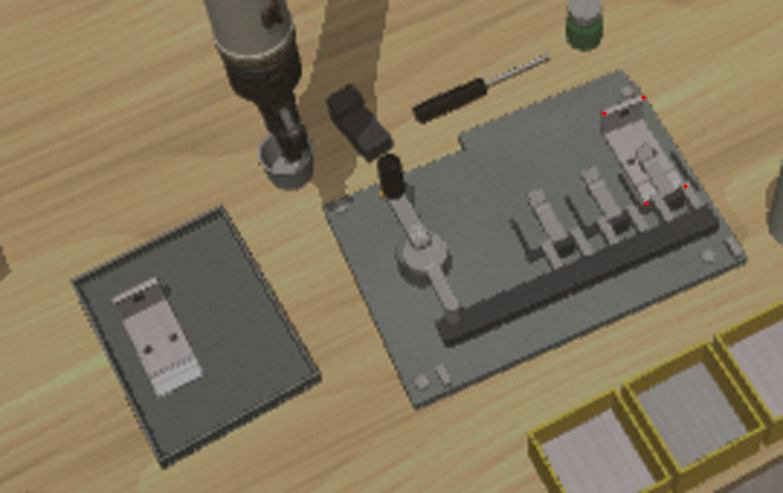

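The first bracket stands in the tray, the second is still home, and the crank is at the mark.

>>> step_arm(
  increments=[
    [0.0037,0.035,0,-0.25,0],
    [0.0037,0.035,0,-0.25,0],
    [0.0037,0.035,0,-0.25,0],
    [0.0037,0.035,0,-0.25,0],
    [0.0037,0.035,0,-0.25,0],
    [0.0037,0.035,0,-0.25,0],
    [0.0037,0.035,0,-0.25,0],
    [0.0037,0.035,0,-0.25,0],
    [0.0037,0.035,0,-0.25,0],
    [0.0037,0.035,0,-0.25,0],
    [0.0037,0.035,0,-0.25,0],
    [0.0032,0.032,0,-0.25,0],
    [0,0,0,0,0],
    [0,0,0,0,0],
    [0,0,0,0,0],
  ],
)

```text
t: 54.55
eef_pos: [525.6, 135.5, 223.8]
ee_rot: [2.276, 2.164, 0.0]
contact_force: [-0.3, 1.4, -0.4]
width: 42.9
finger_force: 0.0
```

>>> step_arm(
  increments=[
    [0,0.001,-0.035,0,0],
    [0,0,-0.035,0,0],
    [0,0,-0.035,0,0],
    [0,0,-0.035,0,0],
    [0,0,-0.028,0,0],
    [0,0,-0.01,0,0],
    [0,0,0,0,0],
    [0,0,0,0,-0.5],
    [0,0,0,0,-1],
    [0,0,0,0,-1],
    [0,0,0,0,-1],
    [-0.006,0.0003,0.001,0,-1],
    [-0.008,0.0004,0,0,-1],
    [-0.008,0.0004,0,0,-1],
    [-0.008,0.0004,0,0,-1],
    [-0.008,0.0004,0,0,-1],
    [-0.008,0.0004,0,0,-1],
    [-0.008,0.0004,0,0,-1],
    [-0.008,0.0004,0,0,-1],
    [0,0,0,0,-1],
  ],
)

```text
t: 57.05
eef_pos: [462.5, 141.4, 46.6]
ee_rot: [-2.274, -2.167, 0.0]
contact_force: [0.1, 0.3, 7.9]
width: 6.9
finger_force: 60.1
```

>>> step_arm(
  increments=[
    [-0.01,0.0005,0,0,-1],
    [-0.01,0.0005,0,0,-1],
    [0,0,0.02,0,-1],
    [0,0,0.034,0,-1],
    [0,0,0.034,0,-1],
    [0,0,0.034,0,-1],
    [0,0,0.034,0,-1],
    [0,0,0.034,0,-1],
    [0,0,0,0,-1],
  ],
)

```text
t: 58.18
eef_pos: [442.5, 142.5, 237.2]
ee_rot: [-2.274, -2.167, -0.001]
contact_force: [-0.1, 0.7, -1.9]
width: 6.4
finger_force: 58.8
```

>>> step_arm(
  increments=[
    [0.0015,-0.0342,0,0.3,-1],
    [0.0015,-0.0342,0,0.3,-1],
    [0.0015,-0.0342,0,0.3,-1],
    [0.0015,-0.0342,0,0.3,-1],
    [0.0015,-0.0342,0,0.3,-1],
    [0.0015,-0.0342,0,0.3,-1],
    [0.0015,-0.0342,0,0.3,-1],
    [0.0015,-0.0342,0,0.3,-1],
    [0.0015,-0.0342,0,0.3,-1],
    [0.0015,-0.0342,0,0.3,-1],
    [0.0015,-0.0342,0,0.3,-1],
    [0.0015,-0.0342,0,0.3,-1],
    [0.0015,-0.0342,0,0.3,-1],
    [0.0015,-0.0342,0,0.3,-1],
    [0.0015,-0.0342,0,0.3,-1],
    [0.0015,-0.0342,0,0.3,-1],
    [0,0,0,0,-1],
    [0,0,0,0,-1],
  ],
)

```text
t: 60.42
eef_pos: [466.2, -402.9, 233.9]
ee_rot: [-2.178, -2.257, -0.0]
contact_force: [0.5, 0.1, -2.5]
width: 6.8
finger_force: 58.9
```

>>> step_arm(
  increments=[
    [0,0,-0.03,0,-1],
    [0,0,-0.035,0,-1],
    [0,0,-0.035,0,-1],
    [0,0,-0.035,0,-1],
    [0,0,-0.03,0,-1],
    [0,0,-0.02,0,-1],
    [0,0,-0.012,0,-1],
    [0,0,-0.004,0,-1],
    [0,0,-0.002,0,-1],
    [0,0,0,0,-1],
  ],
)

```text
t: 61.68
eef_pos: [467.8, -405.5, 34.1]
ee_rot: [2.181, 2.259, 0.0]
contact_force: [0.6, 0.2, -1.8]
width: 6.4
finger_force: 58.8
```

>>> step_arm(
  increments=[
    [0,0,-0.0015,0,-1],
    [0,0,-0.0015,0,-1],
    [0,0,0,0,-1],
    [0,0,0,0,-0.5],
    [0,0,0,0,0],
    [0,0,0,0,0],
    [0,0,0,0,0],
    [0,0,0.02,0,0],
    [0,0,0.035,0,0],
    [0,0,0.035,0,0],
    [0,0,0.035,0,0],
    [0,0,0.035,0,0],
    [0,0,0.035,0,0],
    [-0.004,0.025,0,0,0],
    [-0.004,0.025,0,0,0],
    [-0.004,0.025,0,0,0],
    [-0.004,0.025,0,0,0],
    [0,0,0,0,0],
    [0,0,0,0,0],
    [0,0,0,0,0],
  ],
)

```text
t: 64.18
eef_pos: [451.3, -306.3, 225.7]
ee_rot: [2.183, 2.258, -0.001]
contact_force: [-0.6, -0.4, 0.4]
width: 42.6
finger_force: 0.0
```

Run:
```python
from chk import *
crop("f",130,170,270,170,2.9,[(20-65,-235,164,G)])
p,d=snapshot("top");W=cloud("top",d)
T=np.array([523.7,-448.1]);
for y in(-45,45):
    c=np.cos(.035);s=np.sin(.035)
    for x in(-20,0,15): 
        q=T+[c*x-s*y,s*x+c*y]; u,v=proj("top",(q[0],q[1],11)); print(y,x,W[int(v+.5),int(u+.5),2])
```

```text
-45 -20 602.0800001707856
-45 0 599.212229800152
-45 15 581.9621230198039
45 -20 376.0126929822875
45 0 368.9975458105033
45 15 281.4019789560813
```

View pics/c_f.png

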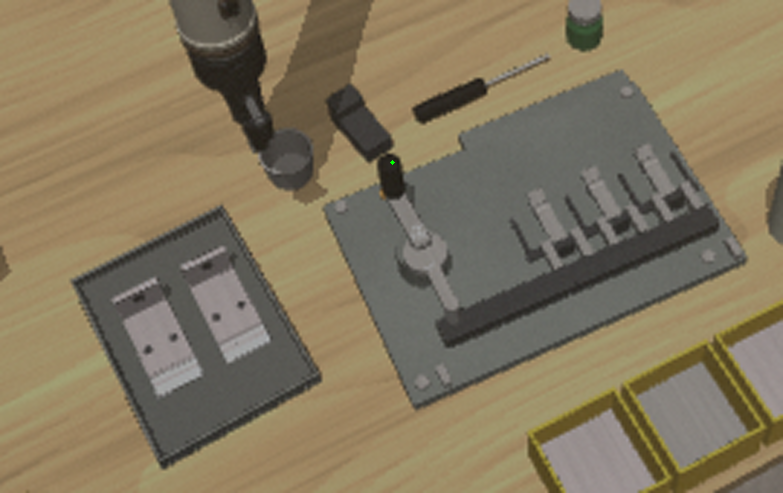

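Both brackets stand flat in the tray (crop (160,340) and (228,305)), the crank is at the mark, and the gripper is clear.

```bash
python3 -c "
from plant import order
print(order.finish_job())"
```

```text
the job is handed in; nothing more can be done
None
```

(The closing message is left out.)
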